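# Fasten the yellow tag case

## Robot

A 7-joint arm with a two-finger parallel gripper is mounted at the origin on the work surface. World frame = base frame: x ahead of the robot, y to its left, z up, the work surface at z = 0. Lengths are in mm, angles in rad, forces in N, time in s.
With the tool pointing down it reaches from about 400 to 850 mm from the base axis. Payload 6.9 kg.
Tool frame: the origin (TCP) lies midway between the tips of the shut fingers; the grasp point (between the pads) lies 19 mm behind it (r.hold_point_z is the distance from the TCP to the grasp point, in mm); z points along the fingers, x is the direction in which the jaws open and shut, and the axes are right-handed (so a half turn about z gives the same grasp; the last joint's range is limited). The gripper opens to 85 mm and grips with 20 to 120 N. Pads are 22 mm wide; open, the fingers measure 114 mm over their backs; the gripper's body (76 mm by 85 mm) begins 54 mm behind the grasp point. The pads swing forward as they close: fully open they stand 13 mm farther back than shut.
Start: joints at [1.417, 0.507, -0.238, 1.5, 0.126, 1.149, -0.155], TCP at [159.921, -604.183, 231.275] pointing down, gripper open.
Joint ranges: [-3.08, 3.08], [-0.24, 2.05], [-1.43, 1.35], [0, 2.5], [-1.52, 4.66], [0.17, 1.96], [-2.89, 2.89]. Speed limits (rad/s): [2.39, 2.39, 3.14, 3.14, 3.14, 3.14, 3.14].

## Interface

Orientations are given as a unit quaternion [w, x, y, z].
In Python, from cell import r gives the robot as it stands.
- The arm moves only by the tool drive_tool, never from a script. Its argument "series" is a list of rows, each an object with "travel": the shift along the tool's x, y, z in mm, a list of three; "angular": the turn, a rotation vector about the tool's x, y, z in degrees, a list of three; "jaw": the opening, from -1 (shut) to 1 (fully open). In form: [{"travel": [x, y, z], "angular": [rx, ry, rz], "jaw": jaw}, ...]. A call has 1 to 12 rows; each row is the pose to reach, as a shift and turn from the pose commanded when the call began, along the tool's axes at that moment; what a row does not reach only later rows make up. A row lasts 1/10 s, in which the tool goes at most 50 mm and 8.59 degrees, less where a joint would pass 70% of its speed; a pose out of reach is approached as far as the arm can. A call with a gripper value outside its range is refused whole. The fingers move at their own pace and stop on an object; "grip_force" is the grip in N (left out, the last holds). Time passes only in rows, so rows that repeat a pose let the fingers close. It gives the time, the measured TCP pose, the force and the opening at its end, in the units of the state.
- r.get_state(): the state, without advancing time (a new reading comes with each control period).
- r.camera(name): name is "side" or "top"; returns a dict with "color" (420x560x3 uint8, blue, green, red), "z_map" (420x560 float32, mm along the optical axis (not along the pixel's ray), 0 where there is no reading), "vfov" (degrees; the focal length in pixels is half the picture's height over the tangent of half this angle, whatever the lens; pixels are square), "cx", "cy" (the principal point, pixels), "k1" (the pictures are not rectified: a ray, as slopes to the right and down, at radius r is drawn at 1 + k1 r^2 times it, then the intrinsics apply), "rvec" (rotation vector, rad) and "tvec" (3), from world to camera coordinates, as OpenCV has them. Camera axes: x right, y down, z forward; pixel columns grow to the right and rows downward; lengths in mm; the calibration is good to about 2 mm. A picture is of the moment at which its call begins.
- r.job_done(): hands the job in, once; it reports no verdict.
Trained networks look in a picture, given as the dict that the camera call returned (one of the last four; its "shot" number tells which), for a name from the list of things; names that differ only in an ending like _2 or _b are one class to them, and where a whole thing is asked for, a point or a joint stands for the part that bears it (a point fixed in the world has none). Each returns a list of dicts, best first, with "conf" (0 to 1); they miss things now and then, are a little off and sometimes report something else, mostly with a low value. They report only what shows in the picture. A call takes as long as a camera call.
- r.find_in(picture, label): "bbox" ([centre column, centre row, width, height] in pixels, round what is visible of it).
- r.mark_of(picture, label): "uv" ([column, row] in pixels: a listed point, or the origin of a listed thing).
The state is a dict: "t": time; "joint_pos": joint angles; "joint_vel": joint speeds; "joint_torque": joint torques, N m; "ee_pos": TCP position; "tool_rot": TCP orientation; "contact_force": force on the tool from outside, world axes, zero at the start; "ft_torque": the same for the moment, N m; "opening": opening from 0.0 (shut) to 1.0 (fully open).
Only numpy, scipy, OpenCV 4.12 (cv2) and the standard library are available. Lean on these libraries where they do the work, as an engineer would, in place of code of your own. Each camera call takes 0.05 s, during which the arm holds its last target.

## Task

The fish-tag case with the yellow lid is packed: swing its steel hasp up and over onto the lid and press it down flat, so that the brass staple stands through the slot. The case with the teal lid is still in use, so leave its hasp standing open as it is.

Things in the scene. Friction and masses are not known exactly. Their poses are not given: they have to be found in the camera images.
- yellow_hasp (a joint): Hasp angle on the yellow-lidded case, rad: 0 flat on the lid (shut, a stop), 1.57 upright, more leans outward from the case (starts 1.75 to 2.2, stop 2.5). Light friction: under 2 N at the tip moves it, and it stays where left. Steel strap 36 wide, 3 thick, slot 33 to 53 mm from the hinge pin; black rubber tab at its free end 42 wide, 8 thick, 61 to 75 mm from the pin.
- yellow_hinge (a point): Middle of that hasp's pin (dia 8), 80 above the table, fixed to the case. x: level, from pin inward over the lid (shut hasp lies along it); y: along the pin; z: up. Grey case 150 (x) x 200 (y) x 77 high, immovable; front wall 4 inward of the pin, shut lid's top 3 below it. Brass U staple on the lid 43 inward, 16 wide in y, top 11 above pin height. Shut, the tab's top is 4 above pin height.
- yellow_tab (a point): Centre of the black rubber tab (14 mm along the hasp, 42 wide, 8 thick) at the free end of the yellow-lidded case's hasp, 68 mm from the pin; it moves with the hasp. Its x points along the hasp away from the pin, y along the pin.
- teal_tab (a point): Centre of the black tab (42 x 14 x 8 mm) on the hasp of the other case, with the teal lid, 68 mm from its own hinge pin. Same kind of case and hasp, also standing open. Leave it as it stands.

How it is judged:
By the outcome, as a careful person would: the job done as asked, in the order asked, and still so for the second after the job is handed in, with the robot touching nothing.
It also fails if it takes over 32 s, if anything falls off the work surface, if the arm or the gripper's body presses on something with over 40 N, if the wrist force passes 120 N, or if a joint passes its speed limit or range.

## Working session

There is one attempt and no reset: what is moved stays moved. The work goes in short steps, Python scripts to look and compute and a tool call to move; the robot and the scene stay as the last step left them, time stands still between calls to the robot, and variables do not carry over. Pictures are saved under pics/ and viewed, and the job is handed in when it is done.

Besides the shell and the picture viewer there is one more tool, called after "Request:" in YAML: its name, and indented under it one key for each argument. drive_tool: Moves the arm, as the interface text tells. Its arguments: {"type":"object","properties":{"series":{"type":"array"},"grip_force":{"type":"number"}},"required":["series"]}

```bash
mkdir -p pics; ls
cat > h.py <<'E'
import numpy as np, cv2
from cell import r
def K(p):
    h,w=p["color"].shape[:2]; f=h/2/np.tan(np.radians(p["vfov"])/2)
    return f
def ray(p,uv):
    f=K(p); x=np.array([(uv[0]-p["cx"])/f,(uv[1]-p["cy"])/f]); s=x.copy()
    for _ in range(20): s=x/(1+p["k1"]*(s@s))
    return np.array([s[0],s[1],1.])
def pose(p):
    R=cv2.Rodrigues(np.array(p["rvec"],float))[0]; return R,np.array(p["tvec"],float).ravel()
def world(p,uv,z=None):
    d=ray(p,uv); R,t=pose(p)
    if z is None:
        u,v=int(round(uv[0])),int(round(uv[1])); q=p["z_map"][max(v-1,0):v+2,max(u-1,0):u+2]; q=q[q>0]
        if len(q)==0: return None
        return R.T@(d*np.median(q)-t)
    c=-R.T@t; w=R.T@d; return c+w*(z-c[2])/w[2]
def proj(p,X):
    R,t=pose(p); c=R@np.array(X,float)+t; s=c[:2]/c[2]; s=s*(1+p["k1"]*(s@s)); f=K(p)
    return np.array([p["cx"]+f*s[0],p["cy"]+f*s[1]])
def cloud(p):
    h,w=p["z_map"].shape; f=K(p); v,u=np.mgrid[:h,:w]; x=np.stack([(u-p["cx"])/f,(v-p["cy"])/f],-1); s=x.copy()
    for _ in range(20): s=x/(1+p["k1"]*(s**2).sum(-1,keepdims=True))
    c=np.concatenate([s,np.ones((h,w,1))],-1)*p["z_map"][...,None]
    R,t=pose(p); return (c-t)@R
E
python3 - <<'E'
from h import *
np.set_printoptions(precision=1,suppress=True)
for n in ["side","top"]:
    p=r.camera(n); cv2.imwrite(f"pics/{n}0.png",p["color"])
    np.savez(f"{n}0.npz",**{k:v for k,v in p.items()})
    R,t=pose(p); print(n,"cam at",-R.T@t,p["vfov"],p["k1"])
    for l in ["yellow_hinge","yellow_tab","teal_tab","yellow_hasp"]:
        for m in r.mark_of(p,l)[:3]: print(l,m["conf"],np.array(m["uv"]),world(p,m["uv"]),world(p,m["uv"],80))
    for m in r.find_in(p,"yellow_hasp")[:3]: print("box",m)
s=r.get_state(); print(s)
E
```

```text
pics
side cam at [ 318.2 -311.6  602.5] 56.677503153283936 0.00966146187746918
yellow_hinge 0.67 [342.6 320.3] [ 513.2 -222.8  141.4] [ 539.2 -211.    80. ]
teal_tab 0.53 [150.  165.8] [485.7 171.6 147.1] [510.4 242.8  80. ]Traceback (most recent call last):
  File "<stdin>", line 8, in <module>
ValueError: it knows: teal_tab, yellow_hinge, yellow_tab
```

Run:
```python
from h import *
np.set_printoptions(precision=1,suppress=True)
for n in ["side","top"]:
    p=r.camera(n); cv2.imwrite(f"pics/{n}1.png",p["color"])
    np.savez(f"{n}1.npz",**{k:v for k,v in p.items()})
    R,t=pose(p); print(n,"cam at",-R.T@t,p["vfov"],p["k1"])
    for l in ["yellow_hinge","yellow_tab","teal_tab"]:
        for m in r.mark_of(p,l)[:3]: print(l,m["conf"],np.array(m["uv"]),world(p,m["uv"]),world(p,m["uv"],80))
s=r.get_state(); print(s)
```

```text
side cam at [ 318.2 -311.6  602.5] 56.677503153283936 0.00966146187746918
yellow_hinge 0.94 [340.5 317.2] [ 511.7 -219.7  147.8] [ 540.6 -206.    80. ]
yellow_tab 0.8 [340.3 312.3] [ 515.6 -215.8  149.8] [ 546.  -201.1   80. ]
teal_tab 0.53 [151.2 166.1] [486.6 169.  147.7] [511.6 240.5  80. ]
top cam at [515.8   8.1 781.5] 52.324425936367334 0.0013495087671135015
yellow_hinge 0.8 [397.6 254.8] [ 532.  -208.7   94.4] [ 532.3 -213.3   80. ]
teal_tab 0.69 [142.7 277.3] [489.1 181.5 149.2] [486.1 200.5  80. ]
{'t': 0.6, 'joint_pos': array([ 1.4,  0.5, -0.2,  1.5,  0.1,  1.1, -0.2]), 'joint_vel': array([-0.,  0.,  0.,  0.,  0.,  0.,  0.]), 'joint_torque': array([  0. , -62. ,  -2.2, -25. ,   0. ,   0. ,  -0. ]), 'ee_pos': array([ 159.9, -604.2,  231.3]), 'tool_rot': array([ 0. ,  0.8, -0.6, -0. ]), 'contact_force': array([ 0.3,  1.1, -0.7]), 'ft_torque': array([ 0.,  0., -0.]), 'opening': 0.9986374243667606}
```

View pics/side0.png

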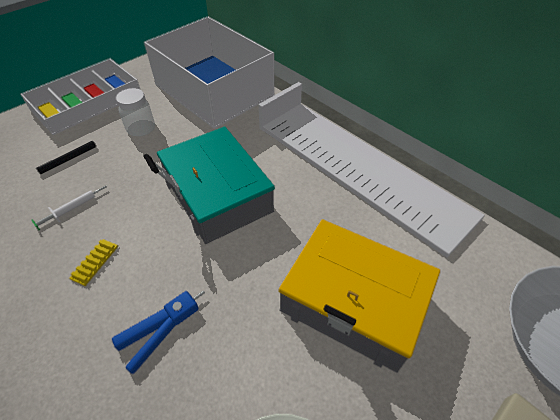

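```bash
sleep 1; ls pics
```

```text
side0.png
side1.png
top1.png
```

View pics/top1.png

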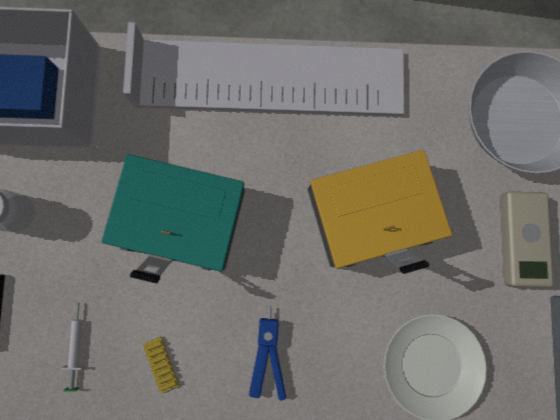

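The pictures show the yellow case's tab at about (414,267) in top and (340,315) in side. The staple is near (392,229) in top, and the teal hasp leans outward at (145,276). Next I'll measure the geometry.

Run:
```python
from h import *
np.set_printoptions(precision=1,suppress=True)
for n in ["side1","top1"]:
    p=dict(np.load(n+".npz")); p={k:(v if v.ndim else v.item()) for k,v in p.items()}
    C=cloud(p); b,g,rr=[p["color"][...,i].astype(int) for i in range(3)]
    val=p["z_map"]>0
    m=(rr>140)&(g>90)&(b<90)&val&(abs(C[...,2]-77)<8)&(C[...,1]<-50)
    P=C[m]; rect=cv2.minAreaRect(P[:,:2].astype(np.float32)); print(n,m.sum(),"lid z",np.median(P[:,2]),rect); print(cv2.boxPoints(rect))
    # tab: dark, z 110..165 near case front
    d=(p["color"].max(-1)<60)&val&(C[...,2]>100)&(C[...,2]<175)&(C[...,0]<620)&(C[...,0]>400)
    for nm,sel in [("yel",C[...,1]<-100),("teal",C[...,1]>100)]:
        Q=C[d&sel]
        if len(Q)<5: print(nm,"none");continue
        c=np.median(Q,0); w=np.linalg.eigh(np.cov((Q-c).T)); print(nm,len(Q),c,Q.min(0),Q.max(0),"axis",w[1][:,2], "n",w[1][:,0])
    # steel strap points: gray between
    s=val&(C[...,2]>82)&(C[...,2]<140)&(C[...,1]<-100)&(C[...,1]>-300)&(C[...,0]>420)&(C[...,0]<580)
    Q=C[s]; print("strap",len(Q))
    for z in range(82,162,8):
        q=Q[(Q[:,2]>=z)&(Q[:,2]<z+8)]
        if len(q): print(z,len(q),q.mean(0),q.min(0),q.max(0))
```

```text
side1 11613 lid z 76.77738969893134 ((611.673828125, -185.42709350585938), (153.90367126464844, 202.48228454589844), 17.048429489135742)
[[ 508.4 -111.2]
 [ 567.8 -304.8]
 [ 714.9 -259.7]
 [ 655.6  -66.1]]
yel 215 [ 512.8 -217.6  149.8] [ 504.8 -236.   102.9] [ 533.6 -197.3  153.1] axis [ 0.3 -0.9 -0.1] n [0.9 0.3 0.3]
teal 121 [490.4 175.1 147.4] [482.9 159.4 118. ] [503.7 200.6 150.8] axis [0.2 1.  0.1] n [ 0.8 -0.2  0.5]
strap 120
82 53 [ 556.1 -203.1   86.2] [ 527.8 -226.7   82.2] [ 579.6 -189.2   90. ]
90 27 [ 547.6 -205.5   92.5] [ 525.7 -225.4   90.1] [ 578.  -190.    96.8]
98 15 [ 528.  -212.1  101.4] [ 521.  -228.3   98.2] [ 533.6 -194.8  105.8]
106 23 [ 525.2 -211.9  108.9] [ 520.2 -227.9  106.4] [ 531.1 -196.7  113.4]
114 1 [ 527.7 -227.5  114.5] [ 527.7 -227.5  114.5] [ 527.7 -227.5  114.5]
130 1 [ 519.4 -234.9  137.9] [ 519.4 -234.9  137.9] [ 519.4 -234.9  137.9]
top1 10393 lid z 77.39971228041043 ((611.60595703125, -185.89013671875), (151.11624145507812, 201.1619415283203), 17.10779571533203)
[[ 509.8 -112. ]
 [ 569.  -304.2]
 [ 713.4 -259.8]
 [ 654.2  -67.5]]
yel 216 [ 514.6 -215.5  150.3] [ 504.2 -236.5  130.9] [ 524.1 -196.3  154.4] axis [ 0.3 -1.   0. ] n [0.8 0.3 0.5]
teal 240 [491.1 178.7 148. ] [482.7 159.  132.4] [499.1 199.6 151.9] axis [0.2 1.  0. ] n [ 0.8 -0.2  0.6]
strap 366
82 92 [ 540.5 -208.5   85.4] [ 526.6 -228.2   82.1] [ 578.8 -191.    90. ]
90 61 [ 541.4 -207.8   93.2] [ 524.9 -229.3   90. ] [ 578.7 -191.3   97.6]
98 53 [ 529.4 -212.3  101.7] [ 521.8 -230.2   98.1] [ 535.3 -194.9  106. ]
106 66 [ 526.2 -213.2  110.1] [ 517.1 -229.4  106.2] [ 533.5 -196.8  113.8]
114 31 [ 523.7 -212.8  117.8] [ 517.1 -230.6  114.4] [ 530.3 -197.6  121.4]
122 26 [ 521.7 -216.1  125.8] [ 514.2 -232.6  122.1] [ 527.2 -198.3  129.9]
130 36 [ 519.2 -214.8  132.4] [ 512.7 -233.6  130.2] [ 525.6 -197.7  136.6]
138 1 [ 514.3 -200.9  139.5] [ 514.3 -200.9  139.5] [ 514.3 -200.9  139.5]
```

Run:
```python
import cv2
a=cv2.imread("pics/side1.png")[200:380,250:460]; b=cv2.imread("pics/top1.png")[140:300,290:470]
cv2.imwrite("pics/crop1.png",cv2.hconcat([cv2.resize(a,(400,343),interpolation=2),cv2.resize(b,(386,343),interpolation=2)]))
```

```text
(no output)
```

View pics/crop1.png

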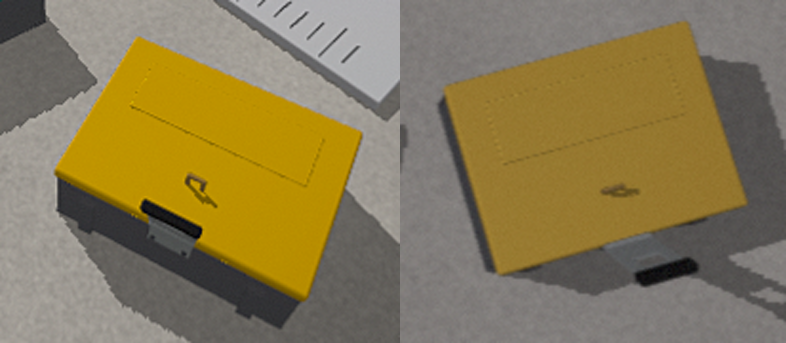

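```bash
cat >> h.py <<'E'
from scipy.spatial.transform import Rotation as Ro
PIN=np.array([535.6,-209.3,80.]); A=np.radians(17.1)
U=np.array([np.cos(A),np.sin(A),0]); V=np.array([-np.sin(A),np.cos(A),0]); Z=np.array([0,0,1.])
def tool():
    s=r.get_state(); q=s["tool_rot"]; return s,Ro.from_quat([q[1],q[2],q[3],q[0]])
def tgt(a,b,h): return PIN+a*U+b*V+h*Z
def goto(a,b,h):
    s,R=tool(); return R.inv().apply(tgt(a,b,h)-s["ee_pos"])
def here():
    s,R=tool(); d=s["ee_pos"]-PIN; return np.array([d@U,d@V,d[2]]),s
E
python3 - <<'E'
from h import *
np.set_printoptions(precision=3,suppress=True)
s,R=tool(); print(R.as_matrix())
for sg in (1,-1):
    Rt=Ro.from_matrix(np.c_[sg*V,np.cross(-Z,sg*V),-Z]); print(np.degrees((R.inv()*Rt).as_rotvec()))
for p in [(-60,0,150),(-60,0,50)]: print(p,tgt(*p),goto(*p))
E
```

```text
[[ 0.256 -0.967 -0.   ]
 [-0.967 -0.256  0.   ]
 [-0.     0.    -1.   ]]
[  0.001  -0.004 177.725]
[ 0.003  0.001 -2.275]
(-60, 0, 150) [ 478.252 -226.942  230.   ] [-283.225 -404.29     1.285]
(-60, 0, 50) [ 478.252 -226.942  130.   ] [-283.224 -404.294  101.285]
```

Request:
drive_tool:
  series:
    - {"travel":[-25,-36,0],"angular":[0,0,-2.3],"jaw":-1}
    - {"travel":[-51,-73,0],"angular":[0,0,-2.3],"jaw":-1}
    - {"travel":[-77,-110,0],"angular":[0,0,-2.3],"jaw":-1}
    - {"travel":[-103,-147,0],"angular":[0,0,-2.3],"jaw":-1}
    - {"travel":[-129,-184,0],"angular":[0,0,-2.3],"jaw":-1}
    - {"travel":[-155,-221,0],"angular":[0,0,-2.3],"jaw":-1}
    - {"travel":[-181,-258,0],"angular":[0,0,-2.3],"jaw":-1}
    - {"travel":[-207,-295,0],"angular":[0,0,-2.3],"jaw":-1}
    - {"travel":[-233,-332,0],"angular":[0,0,-2.3],"jaw":-1}
    - {"travel":[-259,-369,0],"angular":[0,0,-2.3],"jaw":-1}
    - {"travel":[-283,-404,0],"angular":[0,0,-2.3],"jaw":-1}
    - {"travel":[-283,-404,0],"angular":[0,0,-2.3],"jaw":-1}

```text
t: 1.8
ee_pos: [482.3, -220.9, 231.8]
tool_rot: [-0.002, 0.807, -0.59, 0.001]
contact_force: [0.0, 0.5, -0.2]
opening: 0.0
```

Run:
```python
from h import *
np.set_printoptions(precision=2,suppress=True)
h,s=here(); print(h,s["t"],s["contact_force"],s["opening"]); print(goto(-60,0,50)); print(tool()[1].as_matrix())
a=r.camera("side")["color"]; b=r.camera("top")["color"]
cv2.imwrite("pics/s2.png",cv2.hconcat([cv2.resize(a,(400,300)),cv2.resize(b,(400,300))]))
```

```text
[-54.37   4.64 151.78] 1.8 [ 0.01  0.5  -0.22] 0.00027847634759731155
[  4.75   6.09 101.75]
[[ 0.3  -0.95  0.  ]
 [-0.95 -0.3   0.  ]
 [-0.   -0.   -1.  ]]
```

View pics/s2.png

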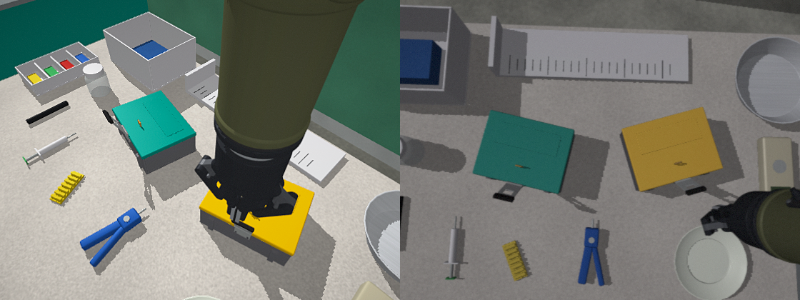

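Run:
```python
from h import *
np.set_printoptions(precision=2,suppress=True)
h,s=here(); print(h,s["t"]); p=r.camera("top"); print(proj(p,s["ee_pos"])); cv2.imwrite("pics/t3.png",p["color"])
```

```text
[-59.48   0.54 151.28] 1.9
[445.2  295.39]
```

View pics/t3.png

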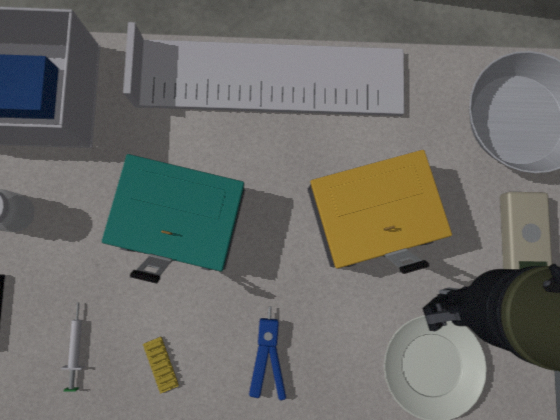

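Run:
```python
from h import *
np.set_printoptions(precision=0,suppress=True)
h,s=here();print(h)
for n in ("top","side"):
    p=r.camera(n); C=cloud(p); print(n,proj(p,s["ee_pos"]))
    m=(p["z_map"]>0)&(C[...,2]>200)&(C[...,2]<330)&(C[...,1]<-100)
    D=(C-PIN)
    for z in range(200,330,15):
        q=D[m&(C[...,2]>=z)&(C[...,2]<z+15)]
        if len(q): print(z,len(q),"u",(q@U).min(),(q@U).max(),"v",(q@V).min(),(q@V).max())
    u,v=map(int,proj(p,s["ee_pos"])); c=p["color"][max(v-70,0):v+70,max(u-90,0):u+90]; cv2.imwrite(f"pics/z_{n}.png",cv2.resize(c,None,fx=3,fy=3))
```

```text
[-61.  -0. 151.]
top [446. 296.]
230 31 u -55.378999740103154 -50.68779455975478 v -6.293896349738681 11.10131899214717
245 45 u -55.35355979420689 -50.58176523763378 v -6.007449537776853 10.850817613784011
260 16 u -55.33531791701997 -48.66302910204887 v -9.078165702538879 15.935491393217061
275 159 u -65.48720667961557 -48.41365379186536 v -10.947150542720443 36.99336823943926
290 113 u -59.6893704124681 -44.544048050157244 v -4.735751168360677 50.79280482089821
305 176 u -73.85662739468961 -44.722390869257765 v 5.392959868262412 61.50956710601415
320 394 u -75.29056208489044 -42.13895459514394 v 12.411658712062167 61.93358966824839
side [335. 310.]
230 113 u -73.0629456247432 -56.86859604584453 v -12.587037795067047 14.602000472220508
245 202 u -72.98569582957997 -60.05386262394492 v -12.678455419017777 14.503818087191817
260 203 u -74.7700524501288 -50.87706203438045 v -17.60569307582044 21.746576422341253
275 880 u -75.4831570135532 -52.872141846950846 v -39.58497941585181 39.35239109935488
290 753 u -78.94446920289488 -52.98554415421606 v -50.28347430574978 52.03706821444072
305 1146 u -79.02757208151206 -55.95901486159447 v -60.33688273427136 62.26868530391448
320 1187 u -81.39824713882253 -48.71178808631681 v -60.241137559923594 61.72520399937733
```

View pics/z_top.png

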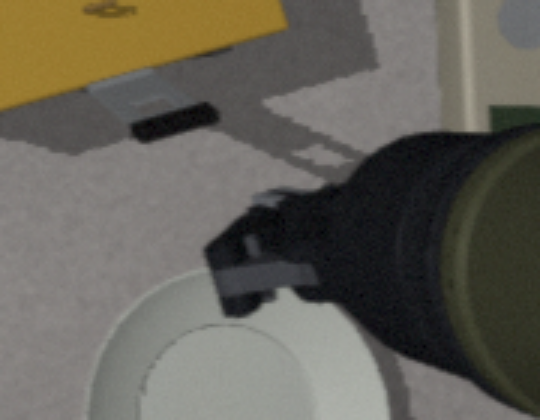

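View pics/z_side.png

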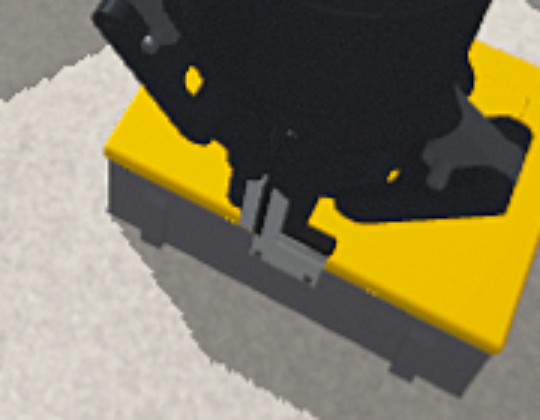

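Measured depth agrees with the TCP: fingers span u -73 to -50 and v ±13. The hasp still stands as found. Now I go down on the outer side and push inward.

Request:
drive_tool:
  series:
    - {"travel":[0,0,30],"angular":[0,0,0],"jaw":-1}
    - {"travel":[0,0,65],"angular":[0,0,0],"jaw":-1}
    - {"travel":[0,0,98],"angular":[0,0,0],"jaw":-1}
    - {"travel":[0,0,101],"angular":[0,0,0],"jaw":-1}
    - {"travel":[0,-8,101],"angular":[0,0,0],"jaw":-1}
    - {"travel":[0,-16,101],"angular":[0,0,0],"jaw":-1}
    - {"travel":[0,-23,101],"angular":[0,0,0],"jaw":-1}
    - {"travel":[0,-30,101],"angular":[0,0,0],"jaw":-1}
    - {"travel":[0,-37,101],"angular":[0,0,0],"jaw":-1}
    - {"travel":[0,-44,101],"angular":[0,0,0],"jaw":-1}
    - {"travel":[0,-50,101],"angular":[0,0,0],"jaw":-1}
    - {"travel":[0,-50,101],"angular":[0,0,0],"jaw":-1}

```text
t: 3.25
ee_pos: [526.9, -211.9, 130.3]
tool_rot: [-0.0, 0.805, -0.594, 0.0]
contact_force: [-0.1, -0.1, -0.0]
opening: -0.003
```

Run:
```python
from h import *
np.set_printoptions(precision=2,suppress=True)
a=r.camera("side")["color"]; b=r.camera("top")["color"]
h,s=here(); print(h,s["t"],s["contact_force"])
cv2.imwrite("pics/s4.png",cv2.hconcat([cv2.resize(a[200:380,250:460],(400,343)),cv2.resize(b[140:300,290:470],(386,343))]))
```

```text
[-10.09  -0.03  50.15] 3.35 [ 0.17 -0.31 -0.01]
```

View pics/s4.png

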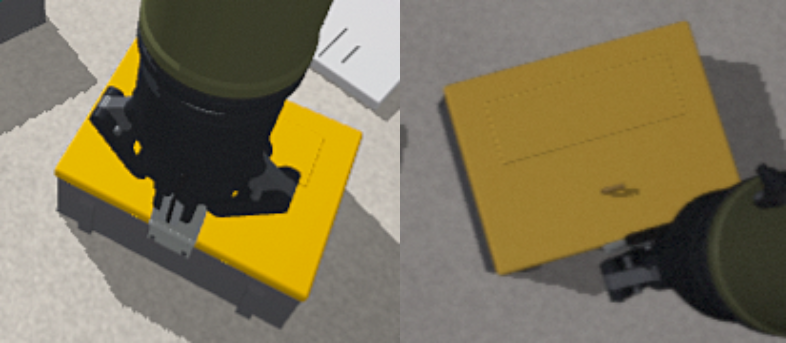

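The side view shows the fingers at (180,215) in the crop, pushing the hasp, which is about upright. The staple is clear. I continue over the arc.

Request:
drive_tool:
  series:
    - {"travel":[0,-8,0],"angular":[0,0,0],"jaw":-1}
    - {"travel":[0,-16,0],"angular":[0,0,0],"jaw":-1}
    - {"travel":[0,-24,0],"angular":[0,0,0],"jaw":-1}
    - {"travel":[0,-32,0],"angular":[0,0,0],"jaw":-1}
    - {"travel":[0,-40,0],"angular":[0,0,0],"jaw":-1}
    - {"travel":[0,-48,0],"angular":[0,0,0],"jaw":-1}
    - {"travel":[0,-56,4],"angular":[0,0,0],"jaw":-1}
    - {"travel":[0,-64,9],"angular":[0,0,0],"jaw":-1}
    - {"travel":[0,-72,14],"angular":[0,0,0],"jaw":-1}
    - {"travel":[0,-80,20],"angular":[0,0,0],"jaw":-1}
    - {"travel":[0,-80,25],"angular":[0,0,0],"jaw":-1}
    - {"travel":[0,-80,25],"angular":[0,0,0],"jaw":-1}

```text
t: 4.55
ee_pos: [601.9, -188.6, 104.2]
tool_rot: [0.0, 0.805, -0.594, -0.001]
contact_force: [0.5, -0.0, -0.4]
opening: -0.0
```

Run:
```python
from h import *
np.set_printoptions(precision=2,suppress=True)
a=r.camera("side")["color"]; b=r.camera("top")["color"]
h,s=here(); print(h,s["t"],s["contact_force"])
cv2.imwrite("pics/s5.png",cv2.hconcat([cv2.resize(a[200:380,250:460],(400,343)),cv2.resize(b[140:300,290:470],(386,343))]))
```

```text
[69.24 -0.17 25.02] 4.65 [-0.57  0.11 -0.16]
```

View pics/s5.png

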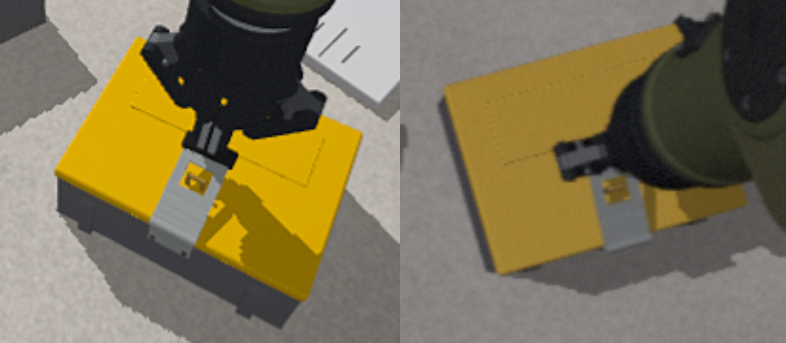

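The hasp now lies inward, with its slot over the staple at (195,178) in the side crop and the fingers on the tab. I press down.

Request:
drive_tool:
  series:
    - {"travel":[0,0,5],"angular":[0,0,0],"jaw":-1}
    - {"travel":[0,0,10],"angular":[0,0,0],"jaw":-1}
    - {"travel":[0,0,14],"angular":[0,0,0],"jaw":-1}
    - {"travel":[0,0,17],"angular":[0,0,0],"jaw":-1}
    - {"travel":[0,0,19],"angular":[0,0,0],"jaw":-1}
    - {"travel":[0,0,20],"angular":[0,0,0],"jaw":-1}
    - {"travel":[0,0,20],"angular":[0,0,0],"jaw":-1}

```text
t: 5.35
ee_pos: [602.1, -188.9, 85.1]
tool_rot: [0.0, 0.804, -0.594, -0.0]
contact_force: [-0.0, -0.1, -0.7]
opening: -0.001
```

Run:
```python
from h import *
np.set_printoptions(precision=2,suppress=True)
h,s=here(); print(h,s["t"],s["contact_force"])
```

```text
[69.56 -0.08  5.1 ] 5.35 [-0.01 -0.14 -0.73]
```

Request:
drive_tool:
  series:
    - {"travel":[0,0,0.5],"angular":[0,0,0],"jaw":-1}
    - {"travel":[0,0,1],"angular":[0,0,0],"jaw":-1}
    - {"travel":[0,0,1.5],"angular":[0,0,0],"jaw":-1}
    - {"travel":[0,0,1.5],"angular":[0,0,0],"jaw":-1}

```text
t: 5.75
ee_pos: [602.3, -189.0, 84.1]
tool_rot: [0.0, 0.805, -0.594, 0.0]
contact_force: [-1.0, 0.1, 3.2]
opening: 0.001
```

Request:
drive_tool:
  series:
    - {"travel":[0,0,0.5],"angular":[0,0,0],"jaw":-1}
    - {"travel":[0,0,1],"angular":[0,0,0],"jaw":-1}
    - {"travel":[0,0,1],"angular":[0,0,0],"jaw":-1}

```text
t: 6.05
ee_pos: [602.3, -189.0, 83.9]
tool_rot: [0.0, 0.804, -0.594, 0.0]
contact_force: [-3.5, 1.3, 9.6]
opening: -0.002
```

The tab is firm against the stop at z = 83.9, with about 10 N on it. I press once more, then go up and clear of the view.

Request:
drive_tool:
  series:
    - {"travel":[0,0,0.7],"angular":[0,0,0],"jaw":-1}
    - {"travel":[0,0,0.7],"angular":[0,0,0],"jaw":-1}
    - {"travel":[0,0,-10],"angular":[0,0,0],"jaw":-1}
    - {"travel":[0,0,-40],"angular":[0,0,0],"jaw":-1}
    - {"travel":[0,0,-80],"angular":[0,0,0],"jaw":-1}
    - {"travel":[0,0,-120],"angular":[0,0,0],"jaw":-1}
    - {"travel":[25,25,-140],"angular":[0,0,0],"jaw":-1}
    - {"travel":[55,55,-140],"angular":[0,0,0],"jaw":-1}
    - {"travel":[85,85,-140],"angular":[0,0,0],"jaw":-1}
    - {"travel":[115,115,-140],"angular":[0,0,0],"jaw":-1}
    - {"travel":[140,140,-140],"angular":[0,0,0],"jaw":-1}
    - {"travel":[140,140,-140],"angular":[0,0,0],"jaw":-1}

```text
t: 7.25
ee_pos: [505.5, -370.7, 222.5]
tool_rot: [0.002, 0.802, -0.598, -0.0]
contact_force: [0.5, 0.1, -0.3]
opening: 0.004
```

Run:
```python
from h import *
np.set_printoptions(precision=2,suppress=True)
h,s=here(); print(h,s["t"],s["contact_force"])
P={n:r.camera(n) for n in ("side","top")}
a,b=P["side"]["color"],P["top"]["color"]
for n,p in P.items():
    C=cloud(p); D=C-PIN; x,y,z=D@U,D@V,D[...,2]; m=p["z_map"]>0
    for nm,k in [("tab",(abs(x-68)<5)&(abs(y)<17)),("strap",(x>12)&(x<28)&(abs(y)<14)),("staple",(abs(x-43)<8)&(abs(y)<9)&(z>5)),("lid",(abs(x-68)<6)&(abs(y+45)<15))]:
        q=z[m&k&(z<60)]; print(n,nm,len(q),np.percentile(q,[5,50,95]) if len(q) else "")
    d=(p["color"].max(-1)<60)&m&(C[...,2]>120)&(C[...,2]<175)&(C[...,0]<560)&(C[...,0]>400)&(C[...,1]>100)
    print("teal tab",d.sum(),np.median(C[d],0) if d.any() else "")
cv2.imwrite("pics/s6.png",cv2.hconcat([cv2.resize(a[200:380,250:460],(400,343)),cv2.resize(b[140:300,290:470],(386,343))]))
cv2.imwrite("pics/s6f.png",cv2.hconcat([cv2.resize(a,(400,300)),cv2.resize(b,(400,300))]))
```

```text
[ -76.23 -145.44  142.49] 7.25 [ 0.5   0.13 -0.31]
side tab 138 [2.07 3.37 4.83]
side strap 209 [-0.38  1.09  2.36]
side staple 34 [ 6.36  9.42 11.51]
side lid 161 [-5.   -3.58 -2.33]
teal tab 122 [490.18 175.38 147.69]
top tab 122 [2.24 4.04 5.97]
top strap 166 [-0.43  1.6   3.52]
top staple 23 [ 6.27 10.72 12.59]
top lid 126 [-4.85 -2.77 -1.13]
teal tab 244 [491.14 179.   147.87]
```

View pics/s6.png

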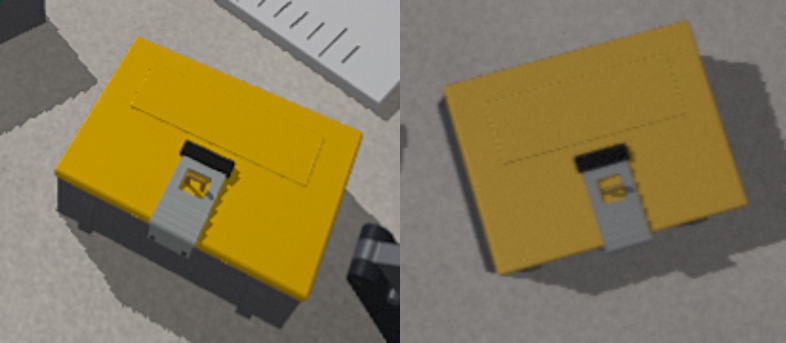

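View pics/s6f.png

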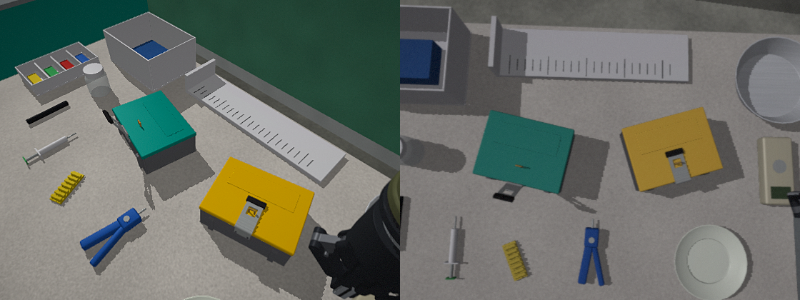

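The hasp lies flat, with the staple through the slot at (195,182) in the side crop and (612,188) in the top crop. The teal hasp hasn't moved, and the robot is clear.

```bash
python3 -c "
from cell import r
print(r.job_done())"
```

```text
the job is handed in; nothing more can be done
None
```

The yellow-lidded case's hasp is shut: I swung it over onto the lid with the closed fingers and pressed the tab down flat. The job was handed in at about 7.4 s of the 32 s allowed.

- **Pressing:** the tab stopped firm at z = 83.9 mm, against 84 mm expected when shut. The measured force was about 10 N, and I then commanded 0.7 mm more without reading the force for that last bit.
- **Hasp flat:** after I backed off, depth readings put the tab's top 3.4 mm (side) and 4.0 mm (top) above pin height; the expected value is 4.
- **Staple:** both pictures show it standing through the slot, with its top about 11 mm above pin height.
- **Teal hasp:** its tab is where it was at the start, to within 0.5 mm in both views.
- **Robot:** it stood clear of everything at the end, with contact force near zero.

The only disagreements were early on. The network put the yellow hinge mark on the tab in the side view, and missed the yellow tab in the top view. I took the pin's position from the lid's outline and the depth readings instead.

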